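Wake up a three-board prototype in the right order

TASK

Power up the prototype on the electronics bench with light fingertip taps: first touch the steel dome of the earthing block to bleed off static, then press in the large round key, then the long narrow key, and last the small square key, each at least half way down so that it stays in. Press gently, do not press a key before its turn, and do not pick up, tip or shove the boards or the earthing block; leave everything else on the bench where it is.

Things in the scene. Friction and masses are not known exactly. Their poses are not given: they have to be found in the camera images.
- dome_top (a point): highest point of the earthing dome, a bare steel dome 28 mm across in the middle of the black earthing block; 36 mm above the bench. It gives straight down when touched (about 1 N to start, 8 N at its full 8 mm, then a hard stop) and springs back; over 35 N would damage it
- dome (a joint): how far the dome is pressed: 0 free, 0.008 m fully down; 0.0015 m or more counts as touched
- earth_block: black earthing block, loose on the bench, 76 x 60 x 24 mm without the dome, 0.5 kg; origin: centre of the underside, z up
- round_key_top (a point): centre of the top face of the white large round (40 mm across) key; 36 mm above the bench while the key is out, 26 mm when it is right in. The cap stands in the middle of its board and moves straight down
- round_key (a joint): travel of the round key: 0 out (start), 0.010 m right in; it counts as pressed beyond 0.004 m. A stiff sliding key: about 3.6 N starts it, 5.2 N takes it half way, 6.8 N brings it right in, and it stays where it is left; there is a hard stop at the end, and over 35 N on the board or key would damage it
- round_board: board of the round key: a yellowish bare circuit board on a black weighted tray, loose on the bench, 84 x 64 x 12 mm, 0.4 kg, with a black key block 60 x 44 mm, 24 mm high, in its middle; origin: centre of the underside, x along the 84 mm side, z up
- long_key_top (a point): centre of the top face of the white long narrow (54 x 15 mm, along its board's x) key; 36 mm above the bench while the key is out, 26 mm when it is right in. The cap stands in the middle of its board and moves straight down
- long_key (a joint): travel of the long key: 0 out (start), 0.010 m right in; it counts as pressed beyond 0.004 m. A stiff sliding key: about 3.6 N starts it, 5.2 N takes it half way, 6.8 N brings it right in, and it stays where it is left; there is a hard stop at the end, and over 35 N on the board or key would damage it
- long_board: board of the long key: a yellowish bare circuit board on a black weighted tray, loose on the bench, 84 x 64 x 12 mm, 0.4 kg, with a black key block 60 x 44 mm, 24 mm high, in its middle; origin: centre of the underside, x along the 84 mm side, z up
- square_key_top (a point): centre of the top face of the white small square (21 x 21 mm) key; 36 mm above the bench while the key is out, 26 mm when it is right in. The cap stands in the middle of its board and moves straight down
- square_key (a joint): travel of the square key: 0 out (start), 0.010 m right in; it counts as pressed beyond 0.004 m. A stiff sliding key: about 3.6 N starts it, 5.2 N takes it half way, 6.8 N brings it right in, and it stays where it is left; there is a hard stop at the end, and over 35 N on the board or key would damage it
- square_board: board of the square key: a yellowish bare circuit board on a black weighted tray, loose on the bench, 84 x 64 x 12 mm, 0.4 kg, with a black key block 60 x 44 mm, 24 mm high, in its middle; origin: centre of the underside, x along the 84 mm side, z up
- sponge_pot: bystander, to be left alone: orange plastic pot, 60 mm across, 45 mm high; origin: on the bench, under its middle
- solder_tube: bystander, to be left alone: upright tube of solder with a blue band, 25 mm across, 68 mm high, among the boards; origin: on the bench, under its middle
- solder_spool: bystander, to be left alone: grey spool, 56 mm across, 32 mm high; origin: on the bench, under its middle
- screwdriver: bystander, to be left alone: screwdriver lying down, 170 mm long, along its x; origin: on the bench, under its middle
- flux_jar: bystander, to be left alone: small jar with a white lid, 48 mm across, 45 mm high; origin: on the bench, under its middle
- wool_cup: bystander, to be left alone: dark steel cup, 64 mm across, 45 mm high; origin: on the bench, under its middle
- cutters: bystander, to be left alone: wire cutters lying down, handles to -x, 135 mm long, 14 mm high; origin: on the bench, under its middle
Things that resemble listed ones, but are neither listed nor needed, are in the scene too. What is shaped like the earth_block but turquoise is not meant. What is shaped like the round_board but blue is not meant.

How it is judged (in metres and radians):
On the way, in this order (a step that is already met when the one before it is completed fails the run):
1. the earthing dome is touched, no key pressed yet (value of joint dome above 0.0015 m and value of joint each of round_key, long_key, square_key below 0.004 m), for 0.04 s.
2. the round key is pressed in, the other two still out (value of joint round_key above 0.004 m and value of joint each of long_key, square_key below 0.004 m), for 0.04 s.
3. the long key is pressed in, the square key still out (value of joint long_key above 0.004 m and value of joint square_key below 0.004 m), for 0.04 s.
4. the square key is pressed in (value of joint square_key above 0.004 m), for 0.04 s.
At the end, for the whole second after the job is handed in: All three keys are in by more than 4 mm (of 10), the dome is free again, the three boards and the earthing block lie flat and still within 20 mm of where they began, and the seven bystanders are within 20 mm of theirs (value of joint each of round_key, long_key, square_key above 0.004 m and value of joint dome below 0.001 m and distance of each of earth_block, round_board, long_board, square_board, sponge_pot, solder_tube, solder_spool, screwdriver, flux_jar, wool_cup, cutters from where it was at the start of the episode below 0.02 m and angle between each of earth_block, round_board, long_board, square_board's own z axis and vertical below 0.05 rad and linear speed of each of earth_block, round_board, long_board, square_board below 0.01 m/s); the robot touches nothing.
It fails at once if a key is pressed before its turn ((value of joint long_key above 0.004 m and value of joint round_key below 0.004 m) or (value of joint square_key above 0.004 m and value of joint long_key below 0.004 m)).
It fails at once if a board or the earthing block is pressed hard (over 35 N) (contact force between any of the arm, the fingers and earth_block above 35 N or contact force between any of the arm, the fingers and round_board above 35 N or contact force between any of the arm, the fingers and long_board above 35 N or contact force between any of the arm, the fingers and square_board above 35 N).
It fails at once if a board or the earthing block is lifted (over 6 mm) or tipped (height (world z) of any of earth_block, round_board, long_board, square_board above 0.006 m or angle between any of earth_block, round_board, long_board, square_board's own z axis and vertical above 0.15 rad).
It fails at once if a board or the earthing block is shoved more than 20 mm (distance of any of earth_block, round_board, long_board, square_board from where it was at the start of the episode above 0.02 m).
It fails at once if a bystander is moved more than 20 mm (distance of any of sponge_pot, solder_tube, solder_spool, screwdriver, flux_jar, wool_cup, cutters from where it was at the start of the episode above 0.02 m).
It also fails if it takes over 51 s, if anything falls off the work surface, if the arm or the gripper's body presses on something with over 40 N, if the wrist force passes 120 N, or if a joint passes its speed limit or range.

ROBOT

A 6-joint arm with a two-finger parallel gripper is mounted at the origin on the work surface. World frame = base frame: x ahead of the robot, y to its left, z up, the work surface at z = 0. Lengths are in m, angles in degrees, forces in N, time in s.
With the tool pointing down it reaches from about 0.325 to 0.775 m from the base axis. Payload 9.3 kg.
Tool frame: the origin (TCP) lies midway between the tips of the shut fingers; the grasp point (between the pads) lies 19 mm behind it (env.grasp_offset is the distance from the TCP to the grasp point, in m); z points along the fingers, y is the direction in which the jaws open and shut (so a half turn about z gives the same grasp; the last joint's range is limited). The gripper opens to 85 mm and grips with 20 to 120 N. Pads are 22 mm wide; open, the fingers measure 114 mm over their backs; the gripper's body (76 mm by 85 mm) begins 54 mm behind the grasp point. The pads swing forward as they close: fully open they stand 13 mm farther back than shut.
Start: joints at [56.975, 14.817, 1.232, 76.415, 0, 81.257], TCP at [0.226, 0.501, 0.231] pointing down, gripper open.
Joint ranges: [-174.27, 174.27], [-52.1, 104.24], [-59.71, 78.15], [-110.17, 111.67], [-87.03, 83.33], [-180, 180]. Speed limits (degrees/s): [127.2, 127.2, 159.86, 180, 180, 180].

INTERFACE

Orientations are given as a 3x3 rotation matrix whose columns are the frame's x, y, z axes.
In Python, from rig import env gives the robot as it stands. The module is installed in compiled form; this text tells all that it offers.
- The arm moves only by the shell command python3 -m inch 'ROWS'. ROWS is text: rows parted by semicolons, each of 7 numbers parted by spaces: the shift along the world's x, y, z in m, then the turn, a rotation vector about the world's x, y, z in degrees, then the opening, from -1 (shut) to 1 (fully open), so that 0 is half open. In form: tx ty tz wx wy wz grip; .... A call has 1 to 20 rows; each row is the pose to reach, as a shift and turn from the pose measured when the call began; what a row does not reach only later rows make up. A row lasts 1/12 s, in which the tool goes at most 41.7 mm and 7.16 degrees, less where a joint would pass 70% of its speed; a pose out of reach is approached as far as the arm can. A call with a gripper value outside its range is refused whole. The fingers move at their own pace and stop on an object; the grip force is fixed at half the most. Time passes only in rows, so rows that repeat a pose let the fingers close. It gives the time, the measured TCP pose, the force and the opening at its end, in the units of the state.
- env.sense(): the state, without advancing time (a new reading comes with each control period).
- env.grab_frame(name): name is "scene" or "top" or "wrist"; returns a dict with "color" (480x640x3 uint8, red, green, blue), "vertical_fov" (degrees; the focal length in pixels is half the picture's height over the tangent of half this angle, whatever the lens; pixels are square), "cx", "cy" (the principal point, pixels), "T" (4x4, takes a point from camera to world coordinates). Camera axes: x right, y up, looking along -z (the intrinsics and any distortion apply to the point x, -y, -z); pixel columns grow to the right and rows downward; lengths in m; the calibration is good to about 2 mm. A picture is of the moment at which its call begins. There is no depth.
- env.sign_off(): hands the job in, once; it reports no verdict.
Trained networks look in a picture, given as the dict that the camera call returned (one of the last four; its "shot" number tells which), for a name from the list of things; names that differ only in an ending like _2 or _b are one class to them, and where a whole thing is asked for, a point or a joint stands for the part that bears it (a point fixed in the world has none). Each returns a list of dicts, best first, with "confidence" (0 to 1); they miss things now and then, are a little off and sometimes report something else, mostly with a low value. They report only what shows in the picture. A call takes as long as a camera call. They do not tell look-alikes from the thing itself.
- env.boxes_of(picture, name): "location" ([x, y, z] in m, in world coordinates, good to about 4 mm: the middle of the surface that is visible of it).
- env.masks_of(picture, name): "region" (480x640 bool, what is visible of it).
The state is a dict: "time": time; "q": joint angles; "dq": joint speeds; "tau": joint torques, N m; "tcp_pos": TCP position; "orientation": TCP orientation; "contact_force": force on the tool from outside, world axes, zero at the start; "wrist_torque": the same for the moment, N m; "opening": finger opening in m.
Only numpy, scipy, OpenCV 4.12 (cv2) and the standard library are available. Lean on these libraries where they do the work, as an engineer would, in place of code of your own. Each camera call takes 0.05 s, during which the arm holds its last target. There are 200 camera calls.

## Working session

There is one attempt and no reset: what is moved stays moved. The work goes in short steps, Python scripts to look and compute and a shell command to move; the robot and the scene stay as the last step left them, time stands still between calls to the robot, and variables do not carry over. Pictures are saved under pics/ and viewed, about 8 in all and at most 12, crops included, and the job is handed in when it is done.

```bash
mkdir -p pics
python3 - <<'E'
from rig import env
import cv2
s=env.sense();print(s['time'],s['tcp_pos'],s['orientation'],s['contact_force'],s['opening'])
for c in ['top','scene']:
    f=env.grab_frame(c);cv2.imwrite(f'pics/{c}0.png',f['color'][:,:,::-1])
    print(c,f['vertical_fov'],f['cx'],f['cy'],f['T'].round(3).tolist(),[k for k in f])
    for n in ['dome_top','earth_block','round_key_top','round_board','long_key_top','square_key_top','solder_tube']:
        try:
            print(n,[( [round(float(v),3) for v in d['location']],round(d['confidence'],2)) for d in env.boxes_of(f,n)])
        except Exception as e: print(n,e)
print(env.sense()['time'])
E
```

```text
0.0 [0.22600045 0.50110606 0.23067854] [[-9.11530446e-01  4.11231914e-01 -7.47357253e-04]
 [ 4.11232530e-01  9.11529809e-01 -1.10158836e-03]
 [ 2.28230125e-04 -1.31146894e-03 -9.99999114e-01]] [-0.49015586  0.19172997 -0.09867387] 0.08563301756062222
top 52.61144805832801 319.68067902554463 237.63773376162558 [[0.013, 0.983, -0.183, 0.321], [-1.0, 0.011, -0.014, 0.024], [-0.012, 0.183, 0.983, 1.257], [0.0, 0.0, 0.0, 1.0]] ['color', 'vertical_fov', 'cx', 'cy', 'T', 'shot']
dome_top [([0.561, 0.448, 0.035], 0.6), ([0.359, 0.365, 0.031], 0.55), ([0.504, 0.319, 0.034], 0.53), ([0.492, -0.146, 0.06], 0.45), ([0.588, -0.265, 0.039], 0.16)]
earth_block [([0.555, 0.448, 0.02], 0.67), ([0.366, 0.358, 0.023], 0.6), ([0.497, 0.315, 0.019], 0.58)]
round_key_top [([0.559, -0.395, 0.035], 0.66), ([0.589, -0.262, 0.038], 0.55)]
round_board [([0.558, -0.385, 0.018], 0.98), ([0.585, -0.261, 0.017], 0.87)]
long_key_top [([0.441, -0.017, 0.035], 0.55)]
square_key_top [([0.643, 0.059, 0.035], 0.61), ([0.726, -0.319, 0.038], 0.33), ([0.643, 0.055, 0.018], 0.26)]
solder_tube [([0.491, -0.147, 0.062], 0.63), ([0.675, -0.104, 0.032], 0.16)]
scene 57.87776469041564 318.8015567214771 237.7916162866909 [[0.787, -0.398, 0.471, 0.946], [0.617, 0.515, -0.595, -0.478], [-0.006, 0.759, 0.651, 0.627], [0.0, 0.0, 0.0, 1.0]] ['color', 'vertical_fov', 'cx', 'cy', 'T', 'shot']
dome_top [([0.479, 0.127, 0.038], 0.51), ([0.367, 0.36, 0.032], 0.5), ([0.503, 0.31, 0.031], 0.46)]
earth_block [([0.373, 0.347, 0.02], 0.96), ([0.568, 0.431, 0.027], 0.81), ([0.508, 0.306, 0.016], 0.77)]
round_key_top [([0.768, 0.262, 0.021], 0.75), ([0.595, -0.268, 0.04], 0.66), ([0.562, -0.396, 0.041], 0.58)]
round_board [([0.598, -0.276, 0.02], 0.92), ([0.574, -0.403, 0.021], 0.67)]
long_key_top [([0.443, -0.02, 0.034], 0.62)]
square_key_top []
solder_tube [([0.502, -0.149, 0.045], 0.85)]
0.8
```

View pics/top0.png

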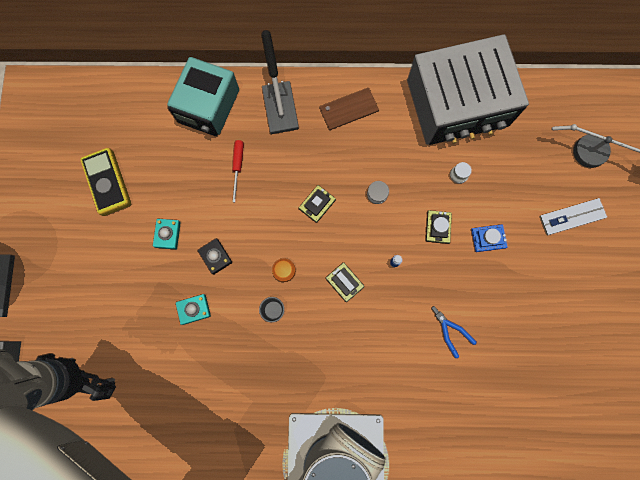

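View pics/scene0.png

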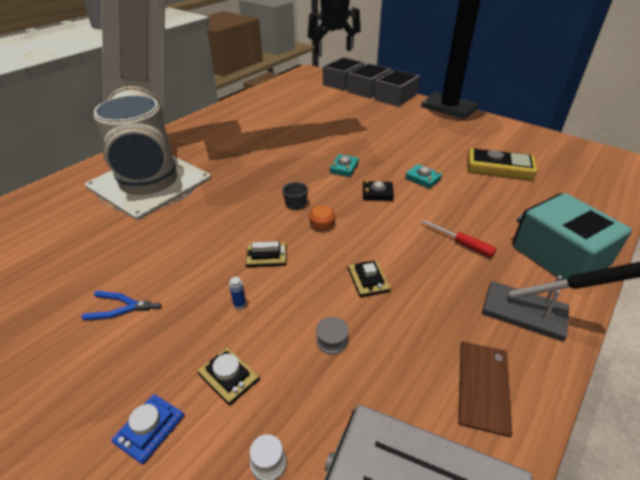

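The dome candidates in top0 are the blocks at (214,256) black, (166,234) turquoise and (193,309) turquoise. The black one at (214,256) is meant. The round key candidates are (439,227) on a yellowish board and (490,237) on a blue one. The yellowish one is meant. The long key is at (345,282) and the square key at (317,203). I'll confirm these in one enlarged crop and refine the centres with masks.

```bash
cat > h.py <<'E'
import numpy as np,cv2
from rig import env
def ray(f,u,v,z):
    F=240/np.tan(np.radians(f['vertical_fov']/2));T=f['T']
    d=T[:3,:3]@np.array([(u-f['cx'])/F,-(v-f['cy'])/F,-1]);o=T[:3,3]
    return o+d*(z-o[2])/d[2]
def proj(f,p):
    F=240/np.tan(np.radians(f['vertical_fov']/2));T=f['T']
    c=T[:3,:3].T@(np.array(p)-T[:3,3]);return np.array([f['cx']+F*c[0]/-c[2],f['cy']-F*c[1]/-c[2]])
E
python3 - <<'E'
from h import *
f=env.grab_frame('top');im=f['color'][:,:,::-1].copy()
W={'dome_top':(.503,.317,.036),'round_key_top':(.589,-.264,.036),'long_key_top':(.441,-.018,.036),'square_key_top':(.643,.057,.036)}
tiles=[]
for n,p in W.items():
    u=proj(f,p);x,y=u.round().astype(int)
    for d in env.masks_of(f,n):
        m=d['region'];vv,uu=np.nonzero(m)
        if len(uu) and np.hypot(uu.mean()-u[0],vv.mean()-u[1])<12:
            M=cv2.minAreaRect(np.stack([uu,vv],1).astype(np.float32))
            print(n,round(d['confidence'],2),len(uu),u.round(1),uu.mean().round(1),vv.mean().round(1),np.round(M[0],1),np.round(M[1],1),round(M[2]),ray(f,uu.mean(),vv.mean(),.036).round(4),ray(f,*M[0],.036).round(4))
    t=cv2.resize(im[y-30:y+30,x-30:x+30],(300,300),interpolation=cv2.INTER_CUBIC)
    cv2.putText(t,n,(5,15),0,.5,(0,255,255),1);cv2.drawMarker(t,tuple(int(a) for a in (u-[x-30,y-30]+.5)*5),(0,0,255),0,12,1);tiles.append(t)
cv2.imwrite('pics/crop1.png',np.vstack([np.hstack(tiles[:2]),np.hstack(tiles[2:])]))
for n in ['sponge_pot','wool_cup','screwdriver','solder_spool','flux_jar']:
    print(n,[( [round(float(v),3) for v in d['location']],round(d['confidence'],2)) for d in env.boxes_of(f,n)][:2])
print(env.sense()['time'])
E
```

```text
dome_top 0.58 105 [211.5 253.9] 213.2 255.0 [213.5 255. ] [10. 11.] 90 [0.5002 0.3124 0.036 ] [0.5002 0.3116 0.036 ]
round_key_top 0.68 204 [439.1 223.3] 440.3 224.4 [440.5 224.5] [15. 15.] 90 [ 0.5861 -0.267   0.036 ] [ 0.5858 -0.2674  0.036 ]
long_key_top 0.61 831 [342.9 279.8] 344.3 281.7 [344.1 281.6] [33.7 25.2] 49 [ 0.4363 -0.0215  0.036 ] [ 0.4363 -0.0212  0.036 ]
sponge_pot [([0.465, 0.137, 0.037], 0.88)]
wool_cup [([0.37, 0.163, 0.012], 0.76), ([0.497, 0.314, 0.036], 0.57)]
screwdriver [([0.765, 0.27, 0.022], 0.74)]
solder_spool [([0.677, -0.103, 0.035], 0.77)]
flux_jar [([0.728, -0.319, 0.041], 0.77)]
1.3
```

View pics/crop1.png

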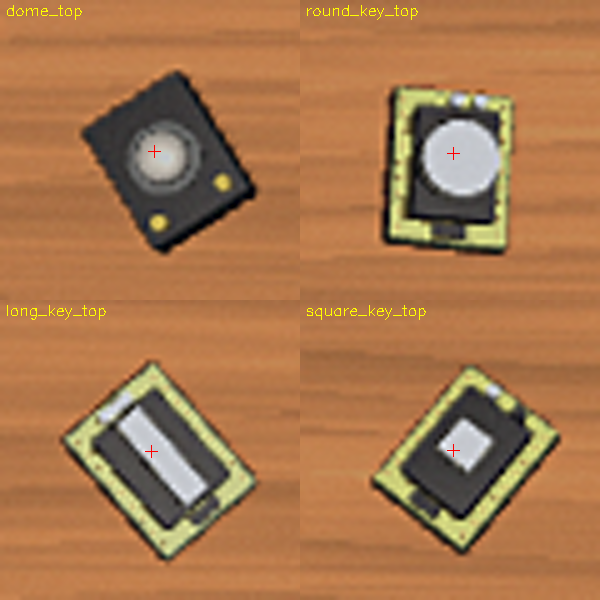

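The crop confirms the black block and the yellowish round board. Caps are at about top pixels (213,255), (440,224), (345,281) and (319,203). Now I'll close the gripper and hover over the dome.

```bash
python3 -m inch '0.04 -0.027 -0.01 0 0 0 -1; 0.075 -0.05 -0.02 0 0 0 -1; 0.105 -0.072 -0.03 0 0 0 -1; 0.135 -0.093 -0.04 0 0 0 -1; 0.165 -0.113 -0.05 0 0 0 -1; 0.195 -0.134 -0.06 0 0 0 -1; 0.225 -0.155 -0.07 0 0 0 -1; 0.25 -0.172 -0.08 0 0 0 -1; 0.274 -0.189 -0.09 0 0 0 -1; 0.274 -0.189 -0.10 0 0 0 -1; 0.274 -0.189 -0.10 0 0 0 -1; 0.274 -0.189 -0.10 0 0 0 -1'
cat >> h.py <<'E'
def look(n,near,pic=None,z=.036):
    f=env.grab_frame('wrist');s=env.sense();print('t',s['time'],'tcp',s['tcp_pos'].round(4),'F',s['contact_force'].round(2),'open',round(s['opening'],4))
    for d in env.masks_of(f,n):
        vv,uu=np.nonzero(d['region'])
        if len(uu):
            M=cv2.minAreaRect(np.stack([uu,vv],1).astype(np.float32))
            print(n,round(d['confidence'],2),len(uu),'mean',np.round((uu.mean(),vv.mean()),1),ray(f,uu.mean(),vv.mean(),z).round(4),'rect',np.round(M[0],1),np.round(M[1],0),ray(f,*M[0],z).round(4))
    for d in env.boxes_of(f,n): print('box',d['location'],d['confidence'])
    if pic:
        im=f['color'][:,:,::-1].copy();u=proj(f,near);t=proj(f,s['tcp_pos'])
        for q,c in((u,(0,0,255)),(t,(0,255,0))): cv2.drawMarker(im,tuple(int(a) for a in q),c,0,20,1)
        cv2.imwrite(pic,im)
E
python3 -c "
from h import *
look('dome_top',(.5,.312,.036),'pics/w1.png')"
```

```text
time: 2.3
tcp_pos: [0.4995, 0.3123, 0.1308]
orientation: [[-0.911, 0.412, -0.002], [0.412, 0.911, -0.0], [0.001, -0.001, -1.0]]
contact_force: [-0.1, -0.7, -0.8]
opening: 0.0002
t 2.35 tcp [0.4995 0.3128 0.1315] F [-0.09  0.38 -1.26] open -0.0001
dome_top 0.91 1112 mean [516.8 236.1] [0.5554 0.4435 0.036 ] rect [517. 236.] [35. 38.] [0.5554 0.4437 0.036 ]
dome_top 0.77 1628 mean [313.9  21.1] [0.3689 0.3652 0.036 ] rect [314.   22.5] [45. 42.] [0.3696 0.3649 0.036 ]
dome_top 0.76 1023 mean [331.3 237.2] [0.5    0.3187 0.036 ] rect [331.5 237. ] [34. 35.] [0.4999 0.3189 0.036 ]
dome_top 0.3 755 mean [  5.9 324.1] [0.4594 0.0496 0.036 ] rect [  8. 327.] [64. 16.] [0.4622 0.0493 0.036 ]
box [0.4981, 0.3174, 0.0367] 0.75
box [0.3671, 0.3665, 0.0371] 0.57
box [0.5585, 0.4442, 0.0325] 0.57
```

View pics/w1.png

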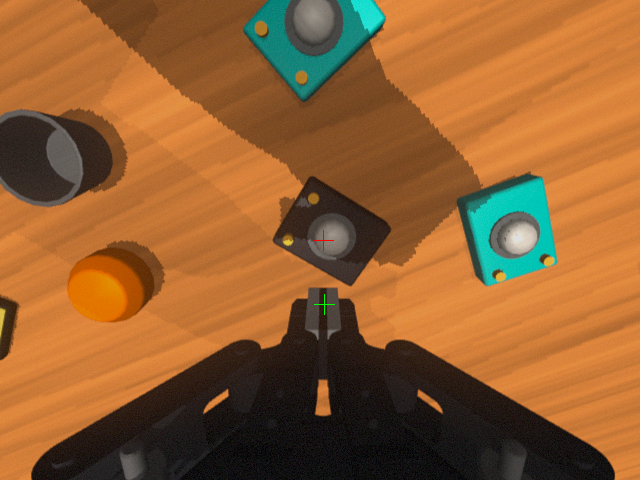

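The red mark (the top-camera estimate) falls about 6 mm left of the dome at (331,237). The tips sit on the green mark. I'll shift +5 mm in y, then descend with gentle final steps.

```bash
python3 -m inch '0 0.005 -0.03 0 0 0 -1; 0 0.005 -0.06 0 0 0 -1; 0 0.005 -0.08 0 0 0 -1; 0 0.005 -0.09 0 0 0 -1; 0 0.005 -0.092 0 0 0 -1; 0 0.005 -0.094 0 0 0 -1; 0 0.005 -0.096 0 0 0 -1; 0 0.005 -0.0975 0 0 0 -1; 0 0.005 -0.099 0 0 0 -1; 0 0.005 -0.099 0 0 0 -1'
```

```text
time: 3.28
tcp_pos: [0.5002, 0.3187, 0.034]
orientation: [[-0.912, 0.41, 0.003], [0.41, 0.912, 0.002], [-0.002, 0.003, -1.0]]
contact_force: [-0.1, 1.6, 2.8]
opening: 0.0002
```

Light contact (2.8 N). I'll press a further 3 mm, hold, then retract.

```bash
python3 -m inch '0 0 -0.0015 0 0 0 -1; 0 0 -0.003 0 0 0 -1; 0 0 -0.003 0 0 0 -1; 0 0 -0.003 0 0 0 -1'; python3 -c "
from h import *
look('dome_top',(.5,.318,.036),'pics/w2.png')"
```

```text
time: 3.62
tcp_pos: [0.5003, 0.3188, 0.0312]
orientation: [[-0.912, 0.41, 0.003], [0.41, 0.912, 0.002], [-0.002, 0.003, -1.0]]
contact_force: [-1.0, 1.3, 4.9]
opening: 0.0001
t 3.6667 tcp [0.5003 0.3187 0.0312] F [-1.23  0.96  4.9 ] open -0.0
dome_top 0.88 535 mean [324.6 286.4] [0.4901 0.324  0.036 ] rect [323.5 287. ] [20. 51.] [0.4902 0.3235 0.036 ]
dome_top 0.87 2555 mean [612.8 302.9] [0.552  0.4409 0.036 ] rect [610.5 302. ] [54. 57.] [0.5511 0.44   0.036 ]
box [0.5531, 0.4414, 0.0347] 0.71
box [0.4918, 0.3173, 0.0301] 0.64
```

View pics/w2.png

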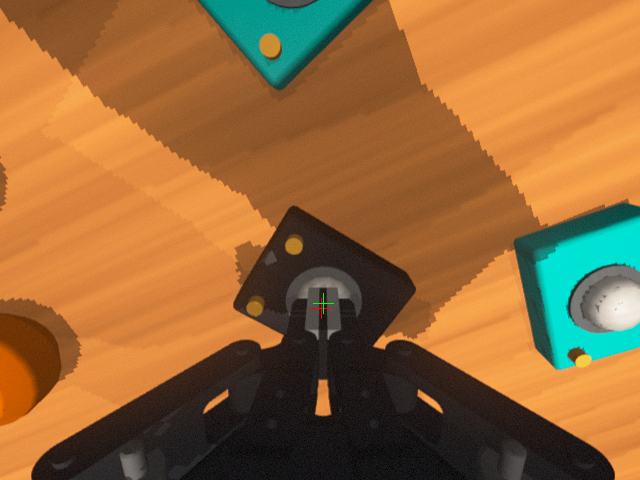

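The tip is centred on the dome at (323,303), with 4.9 N and z = 0.031, so it is pressed about 4.8 mm. I'll retract and travel to the round key.

```bash
python3 -m inch '0 0 0.02 0 0 0 -1; 0 0 0.055 0 0 0 -1; 0 -0.01 0.09 0 0 0 -1; 0.007 -0.048 0.1 0 0 0 -1; 0.013 -0.087 0.1 0 0 0 -1; 0.019 -0.127 0.1 0 0 0 -1; 0.025 -0.166 0.1 0 0 0 -1; 0.03 -0.206 0.1 0 0 0 -1; 0.036 -0.246 0.1 0 0 0 -1; 0.042 -0.285 0.1 0 0 0 -1; 0.048 -0.325 0.1 0 0 0 -1; 0.054 -0.364 0.1 0 0 0 -1; 0.06 -0.404 0.1 0 0 0 -1; 0.065 -0.443 0.1 0 0 0 -1; 0.071 -0.483 0.1 0 0 0 -1; 0.077 -0.522 0.1 0 0 0 -1; 0.082 -0.56 0.1 0 0 0 -1; 0.086 -0.583 0.1 0 0 0 -1; 0.086 -0.583 0.1 0 0 0 -1; 0.086 -0.583 0.1 0 0 0 -1'
python3 -c "
from h import *
look('round_key_top',(.587,-.265,.036),'pics/w3.png')"
```

```text
time: 5.43
tcp_pos: [0.5858, -0.2655, 0.1299]
orientation: [[-0.911, 0.412, 0.001], [0.412, 0.911, 0.003], [-0.0, 0.003, -1.0]]
contact_force: [-0.4, -0.3, -0.9]
opening: -0.0001
t 5.4833 tcp [ 0.5858 -0.2643  0.1303] F [ 0.27 -0.02 -0.08] open -0.0001
round_key_top 0.61 2293 mean [155.6 274.4] [ 0.5582 -0.3927  0.036 ] rect [155.5 274.5] [52. 54.] [ 0.5583 -0.3928  0.036 ]
round_key_top 0.58 2211 mean [323.1 241.1] [ 0.5866 -0.2655  0.036 ] rect [323. 241.] [52. 52.] [ 0.5864 -0.2655  0.036 ]
box [0.5581, -0.3969, 0.034] 0.84
box [0.5877, -0.2647, 0.0385] 0.8
```

View pics/w3.png

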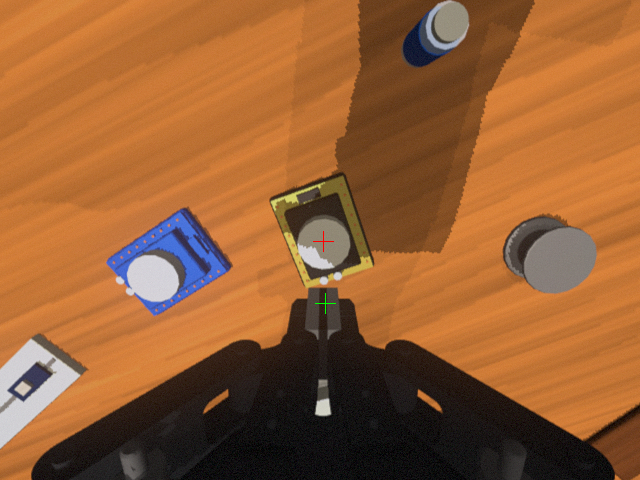

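The red mark is on the round cap of the yellowish board at (323,241), already aligned. I'll press it.

```bash
python3 -m inch '0.001 -0.001 -0.03 0 0 0 -1; 0.001 -0.001 -0.06 0 0 0 -1; 0.001 -0.001 -0.08 0 0 0 -1; 0.001 -0.001 -0.09 0 0 0 -1; 0.001 -0.001 -0.093 0 0 0 -1; 0.001 -0.001 -0.0945 0 0 0 -1; 0.001 -0.001 -0.096 0 0 0 -1; 0.001 -0.001 -0.0975 0 0 0 -1; 0.001 -0.001 -0.099 0 0 0 -1; 0.001 -0.001 -0.1005 0 0 0 -1; 0.001 -0.001 -0.102 0 0 0 -1; 0.001 -0.001 -0.102 0 0 0 -1'
```

```text
time: 6.58
tcp_pos: [0.5877, -0.2642, 0.0295]
orientation: [[-0.913, 0.409, 0.004], [0.409, 0.913, 0.002], [-0.003, 0.003, -1.0]]
contact_force: [1.6, 0.8, 3.2]
opening: -0.0002
```

The 3.2 N is below the roughly 6 N I expected, so I'll go a little deeper.

```bash
python3 -m inch '0 0 -0.001 0 0 0 -1; 0 0 -0.002 0 0 0 -1; 0 0 -0.002 0 0 0 -1'; python3 -c "
from h import *
for i in range(4):
  env.grab_frame('top');s=env.sense();print(s['tcp_pos'].round(4),s['contact_force'].round(2))"
```

```text
time: 6.83
tcp_pos: [0.5878, -0.2642, 0.0278]
orientation: [[-0.913, 0.409, 0.004], [0.409, 0.913, 0.002], [-0.003, 0.003, -1.0]]
contact_force: [0.3, 1.8, 4.5]
opening: -0.0002
[ 0.5878 -0.2642  0.0278] [-1.    1.54  4.75]
[ 0.5878 -0.2642  0.0278] [-0.64  2.04  5.66]
[ 0.5878 -0.2642  0.0278] [0.24 2.45 6.17]
[ 0.5878 -0.2642  0.0278] [-0.68  2.63  5.42]
```

At z = 0.0278 and about 5.5 N, the round key is in by about 8 mm. Lift and go to the long key.

```bash
python3 -m inch '0 0 0.02 0 0 0 -1; 0 0 0.055 0 0 0 -1; 0 0 0.09 0 0 0 -1; -0.01 0.016 0.102 0 0 0 -1; -0.03 0.049 0.102 0 0 0 -1; -0.05 0.082 0.102 0 0 0 -1; -0.07 0.114 0.102 0 0 0 -1; -0.09 0.147 0.102 0 0 0 -1; -0.11 0.179 0.102 0 0 0 -1; -0.13 0.212 0.102 0 0 0 -1; -0.149 0.243 0.102 0 0 0 -1; -0.149 0.243 0.102 0 0 0 -1; -0.149 0.243 0.102 0 0 0 -1'
python3 -c "
from h import *
look('long_key_top',(.439,-.021,.036),'pics/w4.png')"
```

```text
time: 8.12
tcp_pos: [0.4379, -0.0202, 0.1301]
orientation: [[-0.913, 0.407, 0.005], [0.407, 0.913, 0.001], [-0.004, 0.003, -1.0]]
contact_force: [0.4, -0.8, -0.4]
opening: 0.0
t 8.1667 tcp [ 0.4388 -0.0211  0.1301] F [0.63 0.27 0.19] open 0.0001
long_key_top 0.65 1629 mean [323.1 240.1] [ 0.4383 -0.02    0.036 ] rect [323.3 240.2] [72. 23.] [ 0.4384 -0.0198  0.036 ]
long_key_top 0.54 2502 mean [492.2 368. ] [0.601  0.0641 0.036 ] rect [482.5 383.9] [70. 84.] [0.6138 0.0522 0.036 ]
box [0.4384, -0.0204, 0.0376] 0.77
box [0.4826, -0.1345, 0.0289] 0.23
```

View pics/w4.png

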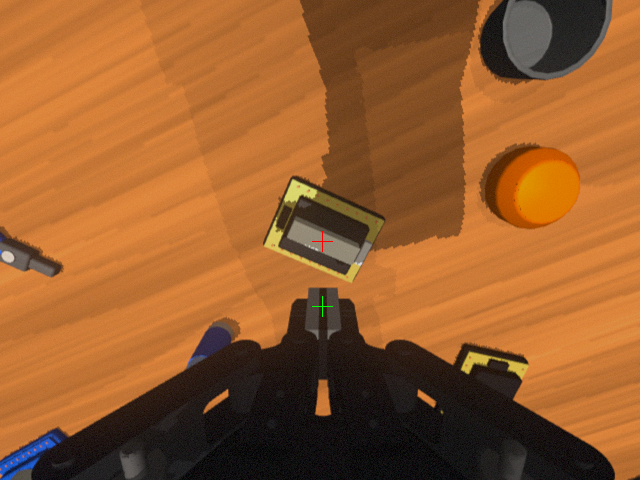

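The cap is at (323,240) and aligned; the solder tube is 0.13 m away and clear. Press.

```bash
python3 -m inch '0 0.001 -0.03 0 0 0 -1; 0 0.001 -0.06 0 0 0 -1; 0 0.001 -0.08 0 0 0 -1; 0 0.001 -0.09 0 0 0 -1; 0 0.001 -0.093 0 0 0 -1; 0 0.001 -0.0945 0 0 0 -1; 0 0.001 -0.096 0 0 0 -1; 0 0.001 -0.0975 0 0 0 -1; 0 0.001 -0.099 0 0 0 -1; 0 0.001 -0.1005 0 0 0 -1; 0 0.001 -0.102 0 0 0 -1; 0 0.001 -0.103 0 0 0 -1; 0 0.001 -0.103 0 0 0 -1'; python3 -c "
from h import *
for i in range(3):
  env.grab_frame('top');s=env.sense();print(s['tcp_pos'].round(4),s['contact_force'].round(2))"
```

```text
time: 9.35
tcp_pos: [0.4401, -0.0213, 0.0273]
orientation: [[-0.912, 0.41, 0.006], [0.41, 0.912, 0.0], [-0.005, 0.003, -1.0]]
contact_force: [-0.3, -1.7, 1.3]
opening: 0.0002
[ 0.4401 -0.0212  0.0273] [-1.02 -1.77  2.24]
[ 0.4401 -0.0211  0.0273] [-0.17 -1.7   3.16]
[ 0.4401 -0.0212  0.0273] [-0.5  -2.78  4.61]
```

```bash
python3 -m inch '0 0 -0.001 0 0 0 -1; 0 0 -0.001 0 0 0 -1'; python3 -c "
from h import *
for i in range(4):
  env.grab_frame('top');s=env.sense();print(s['tcp_pos'].round(4),s['contact_force'].round(2))"
```

```text
time: 9.67
tcp_pos: [0.4401, -0.0212, 0.0265]
orientation: [[-0.912, 0.409, 0.006], [0.409, 0.912, 0.001], [-0.006, 0.003, -1.0]]
contact_force: [-1.4, -0.8, 4.7]
opening: 0.0003
[ 0.4401 -0.0212  0.0265] [-1.39 -1.52  5.65]
[ 0.4401 -0.0212  0.0265] [-2.06 -1.66  4.71]
[ 0.4401 -0.0212  0.0265] [-2.23 -1.87  4.63]
[ 0.4401 -0.0212  0.0265] [-1.48 -1.46  4.56]
```

The long key is in by about 9 mm. On to the square key.

```bash
python3 -m inch '0 0 0.02 0 0 0 -1; 0 0 0.055 0 0 0 -1; 0 0 0.09 0 0 0 -1; 0.02 0.008 0.103 0 0 0 -1; 0.055 0.021 0.103 0 0 0 -1; 0.09 0.034 0.103 0 0 0 -1; 0.125 0.047 0.103 0 0 0 -1; 0.16 0.06 0.103 0 0 0 -1; 0.19 0.071 0.103 0 0 0 -1; 0.203 0.076 0.103 0 0 0 -1; 0.203 0.076 0.103 0 0 0 -1; 0.203 0.076 0.103 0 0 0 -1'
python3 -c "
from h import *
look('square_key_top',(.643,.055,.036),'pics/w5.png')"
```

```text
time: 10.87
tcp_pos: [0.643, 0.0553, 0.1285]
orientation: [[-0.913, 0.409, 0.005], [0.409, 0.913, 0.001], [-0.004, 0.003, -1.0]]
contact_force: [-0.5, -0.6, 0.4]
opening: -0.0003
t 10.9167 tcp [0.6424 0.055  0.1289] F [-0.56 -0.22  0.55] open 0.0001
square_key_top 0.73 830 mean [323.2 244.7] [0.6462 0.0544 0.036 ] rect [323.5 244.9] [28. 31.] [0.6464 0.0545 0.036 ]
box [0.6486, 0.0532, 0.038] 0.92
box [0.7239, -0.3071, 0.0189] 0.56
```

View pics/w5.png

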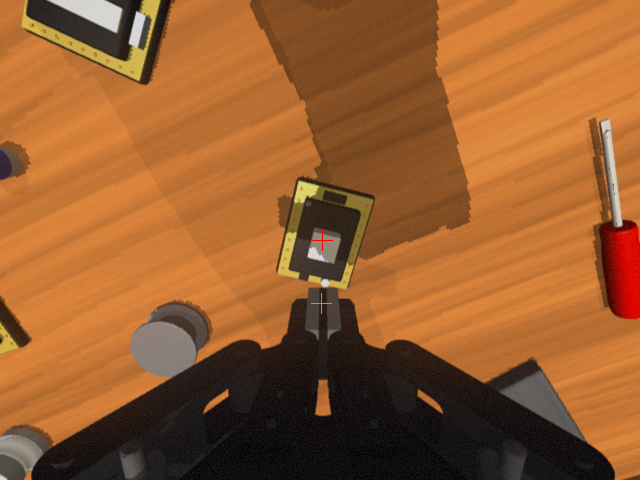

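The square cap is at (323,245), 3–4 mm in +x from the mark. The long key at top left now looks nearly flush. I'll shift +4 mm in x and press.

```bash
python3 -m inch '0.004 -0.001 -0.03 0 0 0 -1; 0.004 -0.001 -0.06 0 0 0 -1; 0.004 -0.001 -0.08 0 0 0 -1; 0.004 -0.001 -0.089 0 0 0 -1; 0.004 -0.001 -0.092 0 0 0 -1; 0.004 -0.001 -0.0935 0 0 0 -1; 0.004 -0.001 -0.095 0 0 0 -1; 0.004 -0.001 -0.0965 0 0 0 -1; 0.004 -0.001 -0.098 0 0 0 -1; 0.004 -0.001 -0.0995 0 0 0 -1; 0.004 -0.001 -0.101 0 0 0 -1; 0.004 -0.001 -0.102 0 0 0 -1; 0.004 -0.001 -0.102 0 0 0 -1'; python3 -c "
from h import *
for i in range(4):
  env.grab_frame('top');s=env.sense();print(s['tcp_pos'].round(4),s['contact_force'].round(2))"
```

```text
time: 12.1
tcp_pos: [0.6467, 0.0534, 0.0282]
orientation: [[-0.912, 0.41, 0.008], [0.41, 0.912, 0.0], [-0.007, 0.004, -1.0]]
contact_force: [-0.2, -0.9, 2.9]
opening: 0.0004
[0.6467 0.0534 0.0282] [-0.29 -2.6   4.15]
[0.6467 0.0534 0.0282] [-0.33 -1.24  4.85]
[0.6467 0.0534 0.0282] [ 0.16 -0.94  6.26]
[0.6468 0.0535 0.0283] [ 0.39 -1.55  5.48]
```

The square key is in by about 8 mm. Lift, then compare before and after in the scene camera.

```bash
python3 -m inch '0 0 0.0015 0 0 0 -1; 0 0 0.02 0 0 0 -1; 0 0 0.055 0 0 0 -1; 0 0 0.09 0 0 0 -1; -0.02 0.03 0.12 0 0 0 -1; -0.04 0.06 0.14 0 0 0 -1; -0.06 0.09 0.15 0 0 0 -1; -0.08 0.12 0.15 0 0 0 -1; -0.09 0.15 0.15 0 0 0 -1; -0.09 0.15 0.15 0 0 0 -1'
python3 - <<'E'
from h import *
f=env.grab_frame('scene');b=f['color'][:,:,::-1];a=cv2.imread('pics/scene0.png')
rows=[]
for p in [(.5,.317,.03),(.587,-.265,.03),(.439,-.02,.03),(.646,.054,.03)]:
    x,y=proj(f,p).round().astype(int);c=lambda i:cv2.resize(i[y-35:y+35,x-35:x+35],(200,200),interpolation=cv2.INTER_CUBIC)
    rows.append(np.vstack([c(a),c(b)]))
cv2.imwrite('pics/cmp.png',np.hstack(rows))
g=env.grab_frame('top')['color'][:,:,::-1];t0=cv2.imread('pics/top0.png')
d=cv2.absdiff(g,t0).max(2);cv2.imwrite('pics/topdiff.png',np.ascontiguousarray(g))
s=env.sense();print(s['time'],s['tcp_pos'],s['contact_force'])
E
```

```text
time: 13.13
tcp_pos: [0.5541, 0.208, 0.1788]
orientation: [[-0.914, 0.406, 0.007], [0.406, 0.914, 0.002], [-0.006, 0.005, -1.0]]
contact_force: [0.5, -0.7, -0.2]
opening: 0.0003
13.2333 [0.55599569 0.20471384 0.17820183] [ 1.47408612 -0.60713232 -0.4424866 ]
```

View pics/cmp.png

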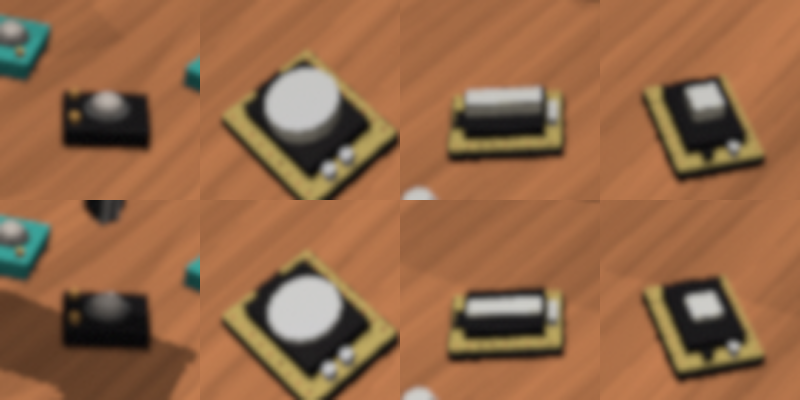

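All three caps are nearly flush in the lower row, the boards and block have not moved, and the dome is up. Handing in.

```bash
python3 -c "
from rig import env
print(env.sign_off(), env.sense()['time'])"
```

```text
the job is handed in; nothing more can be done
the job is handed in; nothing more can be done
```

I touched the dome of the black earthing block, then pressed the round key (yellowish board), the long key and the square key in that order, and handed in at about 13 s. No verdict was reported.

| Step | Force at the end (N) | Pressed, judged from tip height (mm) |
|---|---|---|
| Dome | about 5 | about 5 |
| Round key | about 5.5 | about 8 |
| Long key | about 5 | about 9 |
| Square key | about 5.5 | about 8 |

- **Final look:** The before/after scene crops show all three caps nearly flush, the dome up again, and the boards and earthing block unmoved. The gripper was clear at z = 0.18 m.
- **Not checked:** I did not compare the bystanders one by one. The tool's planned paths stayed clear of them, and no unexpected forces showed.
- **Disagreements:** The top camera's dome position was about 6 mm off the wrist camera's, and I used the wrist view. Force readings drifted by 1–3 N and read somewhat low at first, so I pressed the round and long keys 1–2 mm deeper.

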